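# Air-check a spray nozzle on the treadle tester

## Robot

A 6-joint arm with a two-finger parallel gripper is mounted at the origin on the work surface. World frame = base frame: x ahead of the robot, y to its left, z up, the work surface at z = 0. Lengths are in mm, angles in rad, forces in N, time in s.
With the tool pointing down it reaches from about 350 to 925 mm from the base axis. Payload 6.4 kg.
Tool frame: the origin (TCP) lies at the very end of the fingers, on their centre line; the grasp point (between the pads) lies robot.hold_point_z behind it (robot.hold_point_z is the distance from the TCP to the grasp point, in mm); z points along the fingers, y is the line along which they close (so a half turn about z gives the same grasp; the last joint's range is limited). The gripper opens to 85 mm and grips with 20 to 120 N. Pads are 22 mm wide; open, the fingers measure 114 mm over their backs; the gripper's body (76 mm by 85 mm) begins 54 mm behind the grasp point. The pads swing forward as they close: fully open they stand 13 mm farther back than shut.
Start: joints at [0.929, 0.245, 1.558, -0, 1.339, -0.174], TCP at [293.1, 580.178, 231.29] pointing down, gripper open.
Joint ranges: [-3.13, 3.13], [-1.02, 2.26], [0.13, 2.54], [-0.95, 4.09], [0.21, 2.88], [-2.74, 2.74]. Speed limits (rad/s): [2.57, 2.57, 3.14, 3.14, 3.14, 3.14].

## Interface

Orientations are given as a rotation vector (axis times angle).
In Python, from workcell import robot, optics, readout gives the robot as it stands (robot), with the cameras (optics) and the readings (readout).
- The arm moves only by the shell command python3 inch.py 'ROWS' [FORCE]. ROWS is a JSON list of rows, 1 to 5 of them, each of 5 numbers: the finger opening in mm, then dx, dy, dz in mm, then a turn about the tool's z in rad; each row is the pose to reach, as a shift and turn from the pose commanded when the command began, along the tool's axes at that moment; what a row does not reach only later rows make up. A row lasts 1/10 s, in which the tool goes at most 50 mm and 0.15 rad, less where a joint would pass 70% of its speed; a pose out of reach is approached as far as the arm can. The fingers move at their own pace and stop on an object; FORCE is the grip in N (left out, the last holds). Time passes only in rows, so rows that do not move let the fingers close. It prints the time, the measured TCP pose, the force, the opening and the grip force at its end.
- readout.read_state(): the state, without advancing time (a new reading comes with each control period).
- optics.capture(name): name is "scene" or "side" or "wrist"; returns the picture (420x560x3 uint8, blue, green, red); there is no depth.
- optics.camera_model(name): a dict with "vfov" (degrees; the focal length in pixels is half the picture's height over the tangent of half this angle, whatever the lens; pixels are square), "cx", "cy" (the principal point, pixels), "camera_from_world" (4x4, takes a point from world to camera coordinates). Camera axes: x right, y up, looking along -z (the intrinsics and any distortion apply to the point x, -y, -z); pixel columns grow to the right and rows downward; lengths in mm; the calibration is good to about 2 mm. A picture is of the moment at which its call begins: read the wrist's pose just before it. camera_model takes no time and is no camera call; for the wrist camera it gives the pose at the moment of the call.
- robot.hand_in(): hands the job in; it is judged then, once.
The state is a dict: "time_s": time; "q": joint angles; "qvel": joint speeds; "joint_torque": joint torques, N m; "position": TCP position; "ee_rot": TCP orientation; "contact_force": force on the tool from outside, world axes, zero at the start; "moment": the same for the moment, N m; "grip_width": finger opening in mm; "grasp_force": force on a finger pad.
Only numpy, scipy, OpenCV 4.12 (cv2) and the standard library are available. Lean on these libraries where they do the work, as an engineer would, in place of code of your own. Each camera call takes 0.05 s, during which the arm holds its last target. There are 200 camera calls.

## Task

Air-check the spray nozzle: take the brass nozzle holder with the oblong flange off the table, seat it flat and fully home in the oblong pocket of the tester's inclined seat, ceramic tip outwards, and let go of it. Then press the tester's treadle down to its stop, hold it there for a good two seconds while the clamp is closed on the nozzle, and let it spring back up. Leave the holder in the seat and the beaker, the round cap and the spanner where they are.

Things in the scene. Friction and masses are not known exactly. Their poses are not given: they have to be found in the camera images.
- holder: Loose brass nozzle holder, about 120 g, upright. Oblong flange 30 mm (own x) by 48 (own y), 8 high; on it a block 24 (x) by 28 (y), from 8 to 30 mm up, with flat faces 24 mm apart at +x and -x to grip; on top a short ceramic tip, 13 across, to 36 mm up. Origin: centre of the underside; z up through the tip. Half a turn about z is the same part.
- seat: Aluminium plate sloping 35 degrees, low edge towards the robot, with an oblong pocket 33.6 mm (own x) by 51.6 (own y), 7 deep, its mouth bevelled 2 mm at 45 degrees: the flange fits with 1.8 mm to spare each side and stands 1 mm proud. Origin: centre of the pocket floor, 64 mm above the table; x up the slope away from the robot, y level, z square out of the pocket, leaning towards the robot.
- clamp_hinge (a point): Hinge pin of the forked swing clamp on the seat plate: 78 mm up the slope from the pocket centre, 36 mm out from the pocket floor, on lugs 20 by 58 mm, axes as the seat's. Its 90 mm arm stands open, leaning 20 degrees up the slope from square, top 230 mm above the table, clear of a gripper coming straight into the pocket. It closes on the seated holder as the treadle goes down, then opens.
- treadle (a joint): Angle of the treadle: 0 fully up (as at the start), grows as it is pressed, 0.26 on its stop. A return spring lifts it; pressed straight down at the tread point it takes about 6 N to start it and 14 N to hold it on the stop.
- tread (a point): Point on top of the treadle's rubber pad, on its middle line, 95 mm from the hinge and 29 from the free edge; moves with the plate, down about 24 mm to the stop. Tread plate 64 mm wide, 124 long, free edge towards the robot, raised 0.29 rad at rest, nothing above it. Axes: x along the plate to the hinge, y along the pin, z square out of its top.
- treadle_hinge (a point): Centre of the treadle's hinge pin at its far end, 50 mm above the table; axes as the tread point's. The pocket lies 160 mm to the +y side. A regulator block with a brown knob (98 mm high) stands between them, just behind the pin, with a round gauge (150 mm high) behind it. All stand on one fixed base plate 220 by 300 mm, 10 thick.
- blank_cap: Bystander, loose: round brass blanking cap, foot 38 mm across, ribbed body 30 across, 24 high, no oblong flange, no ceramic tip. Origin: centre of its underside.
- beaker: Bystander, loose: squat glass measuring beaker with a heavy base, 84 mm across, 82 high, upright. Origin: centre of its underside.
- spanner: Bystander, loose: steel spanner 150 mm long lying on the table. Origin: about its middle, on the table.

How it is judged (in metres and radians):
On the way, in this order (a step that is already met when the one before it is completed fails the run):
1. the holder is seated flat and fully home in the pocket, tip outwards, and let go, with the treadle up (z of holder in the frame of seat between -0.002 and 0.0015 m and distance between holder and seat below 0.005 m and angle between the z axis of holder and the z axis of seat, either way round below 0.05 rad and angle between the x axis of holder and the x axis of seat, either way round below 0.12 rad and contact force between each of the arm, the fingers and holder below 0.1 N and value of joint treadle below 0.03 rad), for 0.3 s.
2. the treadle is held on its stop for 1.5 s with the holder in the seat (value of joint treadle above 0.24 rad and z of holder in the frame of seat below 0.0015 m and distance between holder and seat below 0.005 m), for 1.5 s.
At the end, for the whole second after the job is handed in: The holder lies in the pocket, tip outwards: underside within 1.5 mm of the floor, centre within 5 mm of the pocket's, flat within 0.05 rad, square within 0.12 rad; the treadle is up again (below 0.03 rad); the beaker, the round cap and the spanner are within 20 mm of their starts (z of holder in the frame of seat between -0.002 and 0.0015 m and distance between holder and seat below 0.005 m and angle between the z axis of holder and the z axis of seat, either way round below 0.05 rad and angle between the x axis of holder and the x axis of seat, either way round below 0.12 rad and linear speed of holder below 0.02 m/s and value of joint treadle below 0.03 rad and distance of each of beaker, blank_cap, spanner from where it was at the start of the episode below 0.02 m); the robot touches nothing.
It fails at once if the beaker is moved more than 20 mm or tipped (distance of beaker from where it was at the start of the episode above 0.02 m or angle between beaker's own z axis and vertical above 0.3 rad).
It fails at once if the round cap is moved more than 20 mm (distance of blank_cap from where it was at the start of the episode above 0.02 m).
It fails at once if the spanner is moved more than 20 mm (distance of spanner from where it was at the start of the episode above 0.02 m).
It also fails if it takes over 64 s, if anything falls off the work surface, if the arm or the gripper's body presses on something with over 40 N, if the wrist force passes 120 N, or if a joint passes its speed limit or range.

## Working session

There is one attempt and no reset: what is moved stays moved. The work goes in short steps, Python scripts to look and compute and a shell command to move; the robot and the scene stay as the last step left them, time stands still between calls to the robot, and variables do not carry over. Pictures are saved under pics/ and viewed, at most 10 in all, crops included, and the job is handed in when it is done.

```bash
ls; mkdir -p pics
python3 - <<'E'
from workcell import robot, optics, readout
import cv2,numpy as np
print(readout.read_state(),robot.hold_point_z)
for n in("scene","side","wrist"):
    m=optics.camera_model(n);print(n,{k:(np.round(v,3).tolist() if not isinstance(v,str) else v) for k,v in m.items()})
    cv2.imwrite(f"pics/{n}0.png",optics.capture(n))
E
```

```text
inch.py
pics
workcell.py
{'time_s': 0.0, 'q': array([ 9.28900064e-01,  2.45801550e-01,  1.55905121e+00,  1.02418726e-05,
        1.33871310e+00, -1.74074678e-01]), 'qvel': array([-2.12309350e-03,  5.62762021e-04, -2.79221358e-04,  1.33753248e-03,
        1.05788536e-04,  2.25248226e-05]), 'joint_torque': array([ 9.22531785e-05, -4.29508352e+01, -3.26126647e+01, -1.05634811e-04,
        5.36761363e-03,  4.33744390e-06]), 'position': array([292.74045417, 579.70198486, 230.16834847]), 'ee_rot': array([-7.27989320e-01, -3.05526627e+00,  2.83817155e-03]), 'contact_force': array([-0.39791088,  0.20146911,  0.62648733]), 'moment': array([ 0.01370886, -0.06695028, -0.01390861]), 'grasp_force': 0.0, 'grip_width': 85.26073069869585} 18.700000000000003
scene {'vfov': 55.497, 'cx': 279.155, 'cy': 209.173, 'camera_from_world': [[-0.442, 0.897, -0.017, 299.045], [-0.691, -0.328, 0.644, 291.138], [0.573, 0.296, 0.764, -1215.841], [0.0, 0.0, 0.0, 1.0]]}
side {'vfov': 46.063, 'cx': 284.362, 'cy': 203.047, 'camera_from_world': [[0.856, -0.517, 0.001, -520.54], [0.25, 0.415, 0.875, -228.038], [-0.453, -0.748, 0.484, -860.168], [0.0, 0.0, 0.0, 1.0]]}
wrist {'vfov': 58.574, 'cx': 274.347, 'cy': 210.579, 'camera_from_world': [[0.45, 0.893, -0.001, -649.632], [-0.86, 0.432, -0.272, 35.641], [-0.243, 0.124, 0.962, -378.462], [0.0, 0.0, 0.0, 1.0]]}
```

View pics/scene0.png

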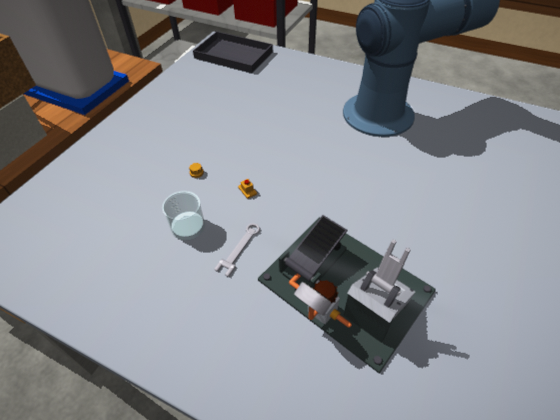

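View pics/side0.png

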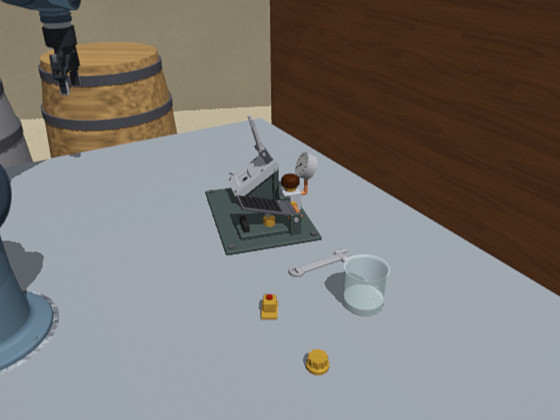

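The scene picture shows the holder at about (247,187), the cap at (196,170), the beaker at (185,215), the spanner at (238,250), the treadle at (320,245) and the seat with its clamp at (380,295). In the side view the holder is at (269,305), the treadle at (265,203) and the seat at (255,178). Next I'll enlarge both views.

```bash
cat > h.py <<'E'
import numpy as np,cv2
from scipy.optimize import least_squares
from scipy.spatial.transform import Rotation as R
def K(m,h=420):
    f=h/2/np.tan(np.radians(m["vfov"])/2); return f
def proj(m,P):
    P=np.atleast_2d(P).astype(float);T=np.array(m["camera_from_world"]);c=P@T[:3,:3].T+T[:3,3];f=K(m)
    return np.c_[m["cx"]+f*c[:,0]/-c[:,2], m["cy"]-f*c[:,1]/-c[:,2]]
def tri(ms,uv):
    r=least_squares(lambda p:np.concatenate([(proj(m,p)[0]-u) for m,u in zip(ms,uv)]),[500,200,50.])
    return r.x,np.abs(r.fun).max()
def onz(m,u,z):
    r=least_squares(lambda p:proj(m,[p[0],p[1],z])[0]-u,[500,200.]);return np.r_[r.x,z]
E
python3 - <<'E'
from workcell import robot, optics, readout
from h import *
S=optics.camera_model("scene");D=optics.camera_model("side")
for n,m in(("s",S),("d",D)):
    T=np.array(m["camera_from_world"]);print(n,-T[:3,:3].T@T[:3,3])
for nm,a,b in [("tip",(247,182),(269,297)),("cap",(196,165),(318,353)),("baseA",(325,217),(232,250)),("tread",(322,240),(268,203))]:
    print(nm,tri([S,D],[a,b]))
for u in [(325,217),(435,290),(380,368),(262,278)]: print(onz(S,u,10))
a=cv2.imread("pics/scene0.png")[205:375,255:445];b=cv2.imread("pics/side0.png")[110:255,200:325]
A=cv2.resize(a,None,fx=4,fy=4,interpolation=2)[:600];A=cv2.resize(a,(400,358),interpolation=2);B=cv2.resize(b,(400,464),interpolation=2)
c=np.zeros((600,800,3),np.uint8);c[:358,:400]=A;c[:464,400:]=B
h=cv2.imread("pics/scene0.png")[170:205,225:270];c[360:600,:308]=cv2.resize(h,(308,240),interpolation=2)
h=cv2.imread("pics/side0.png")[285:325,245:295];c[464:600,400:570]=cv2.resize(h,(170,136),interpolation=2)
cv2.imwrite("pics/c1.png",c)
E
```

```text
s [1029.4591018   187.23285123  746.73666122]
d [ 112.64274412 -818.45888893  616.67577077]
tip (array([ 451.94012174, -201.94868628,   32.64228574]), np.float64(0.9437996651136018))
cap (array([ 453.12840501, -356.41413134,   28.2751774 ]), np.float64(1.7479854375456512))
baseA (array([467.78972218,   5.44618394,  13.28762963]), np.float64(4.454363517423019))
tread (array([576.88431071,  40.17022917,  82.06737431]), np.float64(4.776940128800845))
[452.63430772  10.75057907  10.        ]
[534.73630475 285.81086854  10.        ]
[735.14836056 231.16634134  10.        ]
[663.42867497 -46.90882038  10.        ]
```

View pics/c1.png

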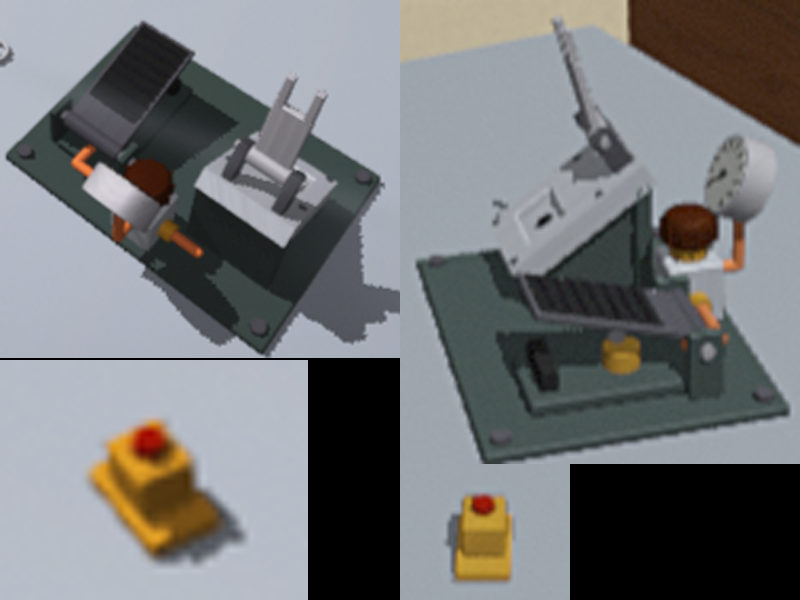

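The crop shows the holder upright with its red tip. It also shows the tester turned by about -15°, with the seat pocket facing the robot and the clamp arm leaning over it. The rows give no way to tilt the tool, yet the seat slopes 35°. Before planning I'll check in free air what the arm does with a pose that is out of reach.

```bash
python3 inch.py; python3 inch.py '[[85,0,50,0,0],[85,0,100,0,0],[85,0,150,0,0],[85,0,200,0,0],[85,0,250,0,0]]'; python3 inch.py '[[85,0,50,0,0],[85,0,100,0,0],[85,0,100,0,0]]'; python3 -c "
from workcell import robot, optics, readout
s=readout.read_state();print(s['q'],s['ee_rot'],s['position'])"
```

```text
time_s: 0.65
position: [405.4, 802.5, 230.8]
ee_rot: [-0.728, -3.056, 0.001]
contact_force: [1.2, 1.3, 1.1]
grip_width: 85.1
grasp_force: 0.0
time_s: 0.95
position: [439.1, 868.9, 222.3]
ee_rot: [0.728, 3.054, 0.017]
contact_force: [6.8, 9.8, 31.8]
grip_width: 85.4
grasp_force: 0.0
[ 0.98643252  1.2237092   0.12588354  0.00192297  1.78118439 -0.11588174] [0.72808785 3.05401132 0.01695976] [439.13889404 868.90464091 222.32455836]Traceback (most recent call last):
  File "inch.py", line 5, in <module>
    connect(sys.argv[1:4])
    ~~~~~~~^^^^^^^^^^^^^^^
TypeError: make.<locals>.jog() missing 1 required positional argument: 'text'
```

```bash
python3 inch.py '[[85,0,-50,0,0],[85,0,-100,0,0],[85,0,-100,0,0]]'; python3 -c "
from workcell import robot, optics, readout
s=readout.read_state();print(s['q'],s['ee_rot'],s['position'])"
```

```text
time_s: 1.25
position: [398.0, 786.6, 221.9]
ee_rot: [0.728, 3.053, 0.021]
contact_force: [1.3, 0.4, 1.7]
grip_width: 84.8
grasp_force: 0.0
[ 0.97370621  0.81232288  0.79364496  0.0020728   1.5222501  -0.12918458] [0.7277618  3.05317167 0.02077566] [397.98288929 786.58484693 221.90716448]
```

The tilt from an out-of-reach push stays afterwards (0.013 rad outwards). So the 35° can be built up by repeated pushes at full stretch, at the seat's own azimuth and with the holder already gripped. First I'll go to the holder and take wrist views of the tester and the holder on the way.

```bash
cat > snap.py <<'E'
import sys,pickle
from workcell import robot, optics, readout
import cv2
for n in sys.argv[2:]:
    m=optics.camera_model(n);im=optics.capture(n);cv2.imwrite(f"pics/{n}_{sys.argv[1]}.png",im);pickle.dump(m,open(f"pics/{n}_{sys.argv[1]}.pkl","wb"))
E
python3 inch.py '[[85,-24,-44,0,0],[85,-49,-87,0,0],[85,-73,-131,0,0],[85,-98,-174,0,0],[85,-122,-218,0,0]]' | head -2
python3 inch.py '[[85,-24,-44,0,0],[85,-49,-87,0,0],[85,-73,-131,0,0],[85,-98,-174,0,0],[85,-122,-218,0,0]]' | head -2
python3 snap.py a wrist
python3 inch.py '[[85,-24,-44,0,0],[85,-49,-87,0,0],[85,-73,-131,0,0],[85,-98,-174,0,0],[85,-122,-218,0,0]]' | head -2
python3 snap.py b wrist
python3 inch.py '[[85,-24,-44,0,0],[85,-49,-87,0,0],[85,-73,-131,0,0],[85,-98,-174,0,0],[85,-122,-218,0,0]]' | head -3
python3 snap.py c wrist
python3 - <<'E'
import cv2,numpy as np
c=np.zeros((600,800,3),np.uint8)
for i,n in enumerate("abc"):
    im=cv2.resize(cv2.imread(f"pics/wrist_{n}.png"),(400,300),interpolation=3);y,x=divmod(i,2);c[y*300:y*300+300,x*400:x*400+400]=im
cv2.imwrite("pics/c2.png",c)
E
```

```text
time_s: 1.75
position: [408.5, 536.0, 221.6]
time_s: 2.25
position: [419.1, 286.9, 218.4]
time_s: 2.8
position: [429.7, 37.6, 215.2]
time_s: 3.35
position: [440.4, -212.1, 211.7]
ee_rot: [0.728, 3.052, 0.024]
```

View pics/c2.png

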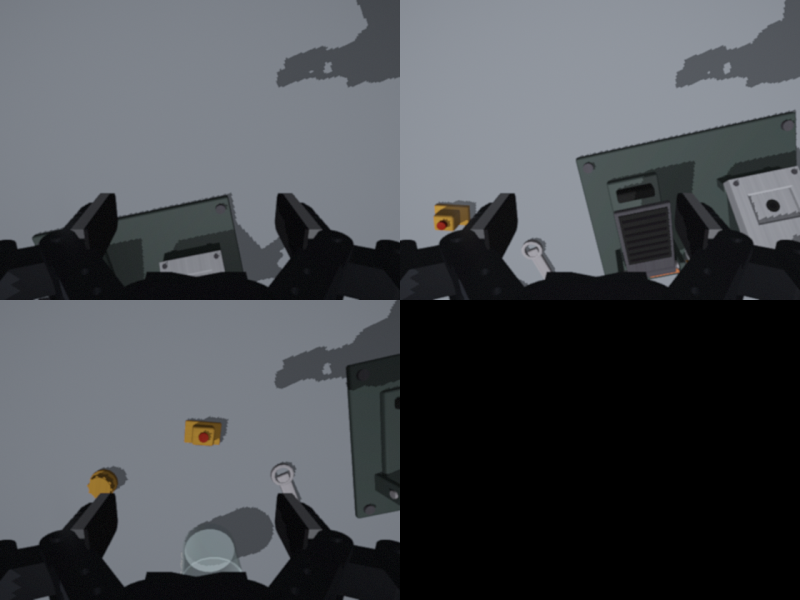

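View b shows the treadle at about (347,325) full resolution and the pocket at about (522,287). View c shows the holder near (287,185), the cap (143,255), the spanner end and the beaker. Next I'll enlarge these for corners and segment the red tip.

Run:
```python
import pickle
from h import *
from workcell import robot, optics, readout
b=cv2.imread("pics/wrist_b.png");w=cv2.imread("pics/wrist_c.png")
c=np.zeros((600,800,3),np.uint8)
c[:400,:440]=cv2.resize(b[220:320,450:560],None,fx=4,fy=4,interpolation=2)   # (450,220) x4
c[:360,440:]=cv2.resize(b[260:390,290:420][:120,:120],None,fx=3,fy=3,interpolation=2) # (290,260) x3
c[400:600,:400]=cv2.resize(w[155:222,230:363],(400,200),interpolation=2) # (230,155) x3
c[360:600,440:800]=cv2.resize(cv2.imread("pics/side0.png")[155:215,225:315],None,fx=4,fy=4,interpolation=2) # (225,155)x4
cv2.imwrite("pics/c3.png",c)
S=optics.camera_model("scene");D=optics.camera_model("side");W=pickle.load(open("pics/wrist_c.pkl","rb"))
pts=[]
for n,im in(("s",cv2.imread("pics/scene0.png")[170:205,225:270]),("d",cv2.imread("pics/side0.png")[285:325,245:295]),("w",w[155:222,230:363])):
    o={"s":(225,170),"d":(245,285),"w":(230,155)}[n]
    i=im.astype(int);m=(i[...,2]>90)&(i[...,1]<0.4*i[...,2]);v,u=np.nonzero(m);pts.append((u.mean()+o[0],v.mean()+o[1]));print(n,len(u),pts[-1],u.min()+o[0],u.max()+o[0],v.min()+o[1],v.max()+o[1])
M=[S,D,W];p,e=tri(M,pts);print("tip",p,e)
print(tri([D,W],pts[1:]),tri([S,W],[pts[0],pts[2]]))
```

```text
s 13 (np.float64(246.23076923076923), np.float64(181.3846153846154)) 245 248 180 183
d 23 (np.float64(268.9130434782609), np.float64(296.7391304347826)) 266 271 295 299
w 132 (np.float64(284.6969696969697), np.float64(192.0151515151515)) 279 291 186 198
tip [ 450.35816668 -203.10206467   33.82116002] 1.1098656380528382
(array([ 450.53783211, -203.13443061,   33.38533573]), np.float64(1.0111835063711965)) (array([ 449.87101119, -202.89645162,   34.26401261]), np.float64(0.15223678264970886))
```

View pics/c3.png

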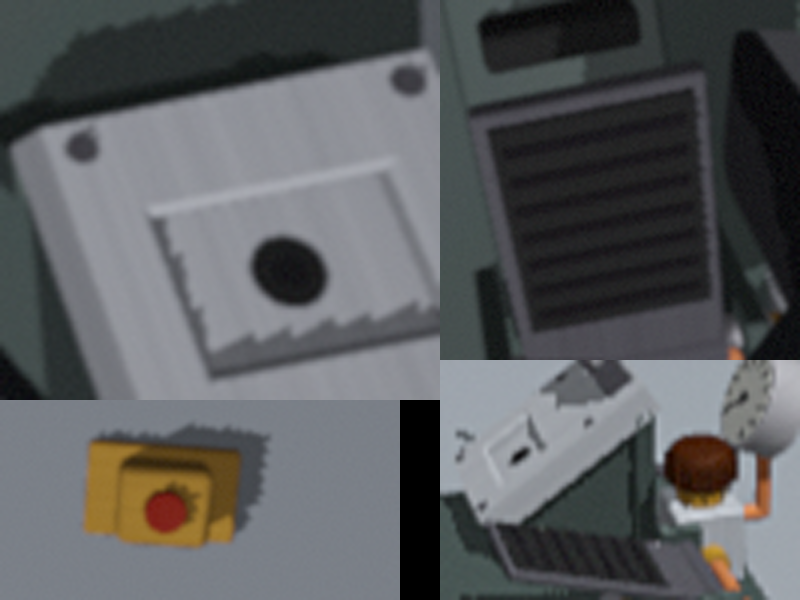

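```bash
cat > fit.py <<'E'
import pickle
from h import *
from workcell import robot, optics, readout
S=optics.camera_model("scene");D=optics.camera_model("side");W=pickle.load(open("pics/wrist_c.pkl","rb"));B=pickle.load(open("pics/wrist_b.pkl","rb"))
f=[onz(W,(230+X/3.0075,155+(Y-400)/2.985),8) for X,Y in [(88,440),(86,532),(234,545),(240,450)]]
f=np.array(f);print(f.round(1));print("centre",f.mean(0));
for i,j in((0,3),(1,2),(0,1),(3,2)):
    d=f[j]-f[i];print(np.linalg.norm(d),np.degrees(np.arctan2(d[1],d[0])))
c=[onz(B,u,10) for u in((249.2,219.8),(553,156.8))];d=c[1]-c[0];print("base",c,np.linalg.norm(d),np.degrees(np.arctan2(d[1],d[0])))
hb=(522.3,287.8);hs=(244.75,178.75);print("hole",tri([B,D],[hb,hs]),onz(B,hb,64))
s=np.radians(35)
def Rs(y): 
    z=np.array([-np.sin(s)*np.cos(y),-np.sin(s)*np.sin(y),np.cos(s)]);x=np.array([np.cos(s)*np.cos(y),np.cos(s)*np.sin(y),np.sin(s)]);return np.c_[x,np.cross(z,x),z]
b=lambda X,Y:(450+X/4,220+Y/4)
# mouth corners: low edge is image top; image left is -y
obs=[((0,0,0),B,hb),((-18.8,-27.8,7),B,b(150,207)),((-18.8,27.8,7),B,b(393,158)),((18.8,-27.8,7),B,b(212,378)),((0,0,0),D,hs)]
def res(p,zf=None):
    r=Rs(p[3]);return np.concatenate([(proj(m,r@np.array(q)+p[:3])[0]-u) for q,m,u in obs])
r=least_squares(res,[590,170,64,-.27]);print("seat",r.x,"yaw",np.degrees(r.x[3]),r.fun.round(1))
t=[(300,296),(377.7,282)]
for z in(80,85,90): e=np.array([onz(B,u,z) for u in t]);print(z,e.round(1).tolist(),np.linalg.norm(e[1]-e[0]))
E
python3 fit.py
```

```text
[[ 424.9 -215.7    8. ]
 [ 450.9 -229.9    8. ]
 [ 476.1 -189.9    8. ]
 [ 449.1 -175.1    8. ]]
centre [ 450.22068648 -202.66028808    8.        ]
47.34143047747316 59.26329027296156
47.28213710137891 57.789305927235155
29.591490565887703 -28.613295489470985
30.804352745243637 -28.836404525227874
base [array([454.75606096,   1.91934995,  10.        ]), array([529.37794248, 284.8413588 ,  10.        ])] 292.5974851089178 75.22448635133995
hole (array([607.51306754, 197.34742481,  61.43847231]), np.float64(0.9007106451233824)) [605.01787551 196.21552364  64.        ]
seat [ 6.09141693e+02  1.98577826e+02  5.87614480e+01 -2.54817639e-01] yaw -14.599975248630614 [ 0.  -0.1 -0.8  0.2  1.1 -0.  -0.2  0.2 -0.5  1.5]
80 [[514.4, 21.7, 80.0], [532.1, 84.0, 80.0]] 64.706981409389
85 [[511.7, 22.5, 85.0], [529.1, 83.7, 85.0]] 63.54254911219856
90 [[509.1, 23.3, 90.0], [526.1, 83.4, 90.0]] 62.37811681500739
```

Measured: the holder's tip is at (450.3, -202.9) and 34 high, which agrees with 36, and its x axis lies at -30.5°. The seat is near (606, 197, 62) against a nominal height of 64, yaw -14.7°, and the base's yaw agrees. Now I'll turn and descend.

```bash
python3 inch.py '[[60,-5,13,0,0.15],[60,-5,13,0,0.3],[60,-5,13,0,0.45],[60,-5,13,0,0.6],[60,-5,13,0,0.75]]' | head -1
python3 inch.py '[[60,0,0,0,0.15],[60,0,0,0,0.3],[60,0,0,0,0.45],[60,0,0,0,0.6],[60,0,0,0,0.75]]' | head -1
python3 inch.py '[[60,0,0,50,0.135],[60,0,0,100,0.135],[60,0,0,140,0.135],[60,0,0,140,0.135],[60,0,0,140,0.135]]'
cat > st.py <<'E'
from workcell import robot, optics, readout
from h import *
import sys
s=readout.read_state();r=R.from_rotvec(s["ee_rot"]).as_matrix();p=s["position"]
print("q",s["q"].round(3),"tilt",r[:,2].round(4),"y yaw",np.degrees(np.arctan2(r[1,1],r[0,1])).round(2),"p",p.round(1))
if len(sys.argv)>3: print("tool delta",(r.T@(np.array(list(map(float,sys.argv[1:4])))-p)).round(1))
E
python3 st.py 450.3 -202.9 12; python3 snap.py d wrist
```

```text
time_s: 3.9
time_s: 4.4
time_s: 4.9
position: [452.1, -198.7, 72.4]
ee_rot: [-2.719, -1.555, -0.02]
contact_force: [-0.5, -0.3, 0.8]
grip_width: 60.3
grasp_force: 0.0
q [-0.652  0.094  2.052  0.019  1.    -0.13 ] tilt [ 0.0065  0.0146 -0.9999] y yaw -30.48 p [ 452.1 -198.7   72.4]
tool delta [-5.5  0.7 60.3]
```

View pics/wrist_d.png

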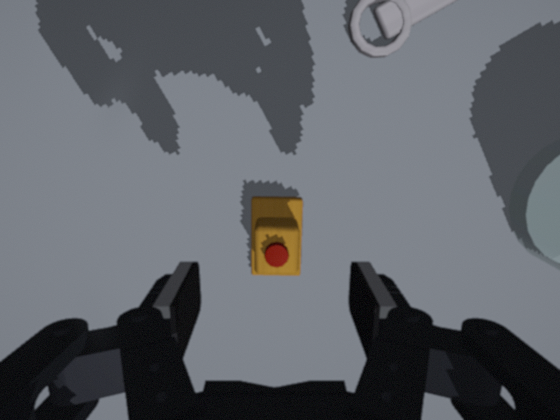

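The holder's edges stand square between the pads, with its red tip at (276,254). I'll check its position from this view before descending.

```bash
python3 -c "
import pickle
from h import *
W=pickle.load(open('pics/wrist_d.pkl','rb'));w=cv2.imread('pics/wrist_d.png').astype(int)
m=(w[...,2]>90)&(w[...,1]<.4*w[...,2]);v,u=np.nonzero(m);print(u.mean(),v.mean(),onz(W,(u.mean(),v.mean()),35.5))
for q in[(252,275),(299,275),(302,198),(252,198)]: print(onz(W,q,8).round(1))
"; python3 inch.py '[[60,-5.5,0.7,40,0],[60,-5.5,0.7,60,0],[60,-5.5,0.7,60,0]]' | head -2; python3 st.py 450.3 -202.9 12
```

```text
276.1029023746702 255.1741424802111 [ 450.10910202 -202.99283469   35.5       ]
[ 425.7 -216.1    8. ]
[ 450.1 -230.4    8. ]
[ 475.  -189.9    8. ]
[ 450.4 -175.5    8. ]
time_s: 5.25
position: [450.3, -203.1, 12.2]
q [-0.662  0.214  2.058  0.02   0.874 -0.143] tilt [ 0.0066  0.0145 -0.9999] y yaw -30.49 p [ 450.3 -203.1   12.2]
tool delta [ 0.2 -0.1  0.2]
```

```bash
python3 inch.py '[[15,0,0,0,0],[15,0,0,0,0],[15,0,0,0,0],[15,0,0,0,0],[15,0,0,0,0]]' 80; python3 inch.py '[[15,0,0,-30,0],[15,0,0,-80,0.07],[15,0,0,-130,0.0],[15,0,0,-180,-0.1],[15,0,0,-230,-0.2]]';  python3 st.py 870 -228 300;python3 -c "
from workcell import robot, optics, readout
from h import *
D=optics.camera_model('side');print(onz(D,(500,285),0),onz(D,(280,125),0))
S=optics.camera_model('scene');print(onz(S,(0,290),0),onz(S,(330,419),0))"
```

```text
time_s: 5.75
position: [452.0, -204.3, 14.6]
ee_rot: [-2.723, -1.557, -0.023]
contact_force: [-0.4, 0.8, 7.4]
grip_width: 21.8
grasp_force: 79.9
time_s: 6.25
position: [448.4, -206.0, 245.1]
ee_rot: [-2.55, -1.826, -0.023]
contact_force: [0.5, -1.9, -1.4]
grip_width: 22.1
grasp_force: 79.0
q [-0.669 -0.145  1.937  0.016  1.35  -0.345] tilt [ 0.0088  0.0128 -0.9999] y yaw -18.78 p [ 448.4 -206.   245.1]
tool delta [115.7 406.5 -51.5]
[ 882.47107559 -373.68093215    0.        ] [976.82427237 639.88194868   0.        ]
[ 924.62786143 -537.1839748     0.        ] [849.80237783 180.93995023   0.        ]
```

Gripped: the opening holds at about 22 mm with 79 N. Next I'll carry it out and up towards full stretch, with the tool's y axis along the seat's direction, for the tilting pushes.

```bash
python3 inch.py '[[15,20,30,-26,-0.02],[15,40,60,-51,-0.04],[15,61,91,-76,-0.06],[15,82,121,-102,-0.07],[15,102,151,-127,-0.07]]' | head -2
python3 inch.py '[[15,20,30,-26,0],[15,40,60,-51,0],[15,61,91,-76,0],[15,82,121,-102,0],[15,102,151,-127,0]]' | head -3; python3 st.py
python3 inch.py '[[15,0,50,0,0],[15,0,100,0,0],[15,0,150,0,0],[15,0,200,0,0],[15,0,250,0,0]]' | head -4; python3 st.py
```

```text
time_s: 6.75
position: [624.8, -160.0, 373.2]
time_s: 7.25
position: [795.5, -102.2, 502.4]
ee_rot: [-2.488, -1.909, -0.024]
q [-0.274  0.597  0.618  0.017  1.921 -0.006] tilt [ 0.0089  0.0137 -0.9999] y yaw -14.99 p [ 795.5 -102.2  502.4]
time_s: 7.75
position: [888.3, -138.0, 455.9]
ee_rot: [2.482, 1.903, 0.053]
contact_force: [0.5, 0.2, -0.8]
q [-0.285  0.971  0.128  0.021  2.011 -0.013] tilt [ 0.0353  0.0099 -0.9993] y yaw -15.05 p [ 888.3 -138.   455.9]
```

```bash
python3 inch.py '[[15,0,42,-27,0],[15,0,84,-54,0],[15,0,126,-81,0],[15,0,168,-108,0],[15,0,210,-135,0]]' | head -1; python3 st.py
python3 inch.py '[[15,0,50,0,0],[15,0,100,0,0],[15,0,150,0,0],[15,0,200,0,0],[15,0,250,0,0]]' | head -1; python3 st.py
```

```text
time_s: 8.25
q [-0.301  0.946  0.126  0.027  2.006 -0.027] tilt [ 0.068   0.004  -0.9977] y yaw -15.07 p [ 883.  -150.3  479.5]
time_s: 8.75
q [-0.312  1.005  0.126  0.031  1.919 -0.038] tilt [ 9.600e-02 -8.000e-04 -9.954e-01] y yaw -15.11 p [ 912.8 -168.4  428. ]
```

```bash
python3 inch.py '[[15,0,800,-500,0],[15,0,800,-500,0],[15,0,800,-500,0],[15,0,800,-500,0],[15,0,800,-500,0]]' | head -1; python3 st.py
python3 inch.py '[[15,0,42,-27,0],[15,0,84,-54,0],[15,0,126,-81,0],[15,0,168,-108,0],[15,0,210,-135,0]]' | head -1; python3 st.py
```

```text
time_s: 9.25
q [-0.332  0.955  0.126  0.037  1.937 -0.053] tilt [ 0.1277 -0.0074 -0.9918] y yaw -15.16 p [ 897.1 -180.5  473.1]
time_s: 9.75
q [-0.343  0.924  0.127  0.043  1.939 -0.061] tilt [ 0.1553 -0.0128 -0.9878] y yaw -15.2 p [ 888.6 -187.1  500.6]
```

```bash
python3 inch.py '[[15,-15,42,-20,0],[15,-30,84,-40,0],[15,-45,126,-60,0],[15,-60,168,-80,0],[15,-75,210,-100,0]]' | head -1; python3 st.py
python3 inch.py '[[15,-15,42,-20,0],[15,-30,84,-40,0],[15,-45,126,-60,0],[15,-60,168,-80,0],[15,-75,210,-100,0]]' | head -1; python3 st.py
python3 inch.py '[[15,-15,42,-20,0],[15,-30,84,-40,0],[15,-45,126,-60,0],[15,-60,168,-80,0],[15,-75,210,-100,0]]' | head -1; python3 st.py
```

```text
time_s: 10.25
q [-0.403  0.91   0.128  0.057  1.925 -0.114] tilt [ 0.1844 -0.0206 -0.9826] y yaw -15.29 p [ 877.4 -236.9  513.6]
time_s: 10.75
q [-0.454  0.895  0.128  0.071  1.911 -0.159] tilt [ 0.2138 -0.0299 -0.9764] y yaw -15.3 p [ 865.2 -278.   528.1]
time_s: 11.25
q [-0.5    0.879  0.128  0.086  1.899 -0.198] tilt [ 0.2425 -0.0403 -0.9693] y yaw -15.36 p [ 852.  -313.8  543.5]
```

```bash
python3 inch.py '[[15,0,44,-20,0],[15,0,88,-40,0],[15,0,132,-60,0],[15,0,176,-80,0],[15,0,220,-100,0]]' | head -1; python3 st.py
python3 inch.py '[[15,0,44,-20,0],[15,0,88,-40,0],[15,0,132,-60,0],[15,0,176,-80,0],[15,0,220,-100,0]]' | head -1; python3 inch.py '[[15,0,44,-10,0],[15,0,88,-20,0],[15,0,132,-30,0],[15,0,176,-40,0],[15,0,220,-50,0]]' | head -1; python3 st.py
python3 inch.py '[[15,0,50,0,0],[15,0,100,0,0],[15,0,150,0,0],[15,0,200,0,0],[15,0,250,0,0]]' | head -1; python3 st.py
```

```text
time_s: 11.75
q [-0.49   0.859  0.128  0.088  1.886 -0.186] tilt [ 0.2713 -0.0504 -0.9612] y yaw -15.38 p [ 853.5 -303.7  561.5]
time_s: 12.25
time_s: 12.75
q [-0.473  0.845  0.128  0.091  1.836 -0.168] tilt [ 0.3284 -0.07   -0.9419] y yaw -15.49 p [ 865.8 -291.9  578.3]
time_s: 13.25
q [-0.46   0.877  0.127  0.089  1.771 -0.159] tilt [ 0.3576 -0.0797 -0.9305] y yaw -15.53 p [ 891.8 -291.8  554.9]
```

```bash
for i in 1; do :; done
python3 inch.py '[[15,0,48,-8,0],[15,0,96,-16,0],[15,0,144,-24,0],[15,0,192,-32,0],[15,0,240,-40,0]]' | head -1
python3 inch.py '[[15,0,48,-8,0],[15,0,96,-16,0],[15,0,144,-24,0],[15,0,192,-32,0],[15,0,240,-40,0]]' | head -1
python3 inch.py '[[15,0,48,-8,0],[15,0,96,-16,0],[15,0,144,-24,0],[15,0,192,-32,0],[15,0,240,-40,0]]' | head -1;python3 st.py
python3 inch.py '[[15,0,48,-8,0],[15,0,96,-16,0],[15,0,144,-24,0],[15,0,192,-32,0],[15,0,240,-40,0]]' | head -1
python3 inch.py '[[15,0,48,-8,0],[15,0,96,-16,0],[15,0,144,-24,0],[15,0,192,-32,0],[15,0,240,-40,0]]' | head -1;python3 st.py
```

```text
time_s: 13.75
time_s: 14.25
time_s: 14.75
q [-0.443  0.865  0.128  0.094  1.684 -0.142] tilt [ 0.4433 -0.1071 -0.8899] y yaw -15.64 p [ 912.5 -282.4  575.1]
time_s: 15.25
time_s: 15.75
q [-0.438  0.84   0.128  0.099  1.643 -0.134] tilt [ 0.4985 -0.1242 -0.858 ] y yaw -15.71 p [ 915.7 -276.6  604. ]
```

```bash
python3 inch.py '[[15,-3,48,-8,0],[15,-6,96,-16,0],[15,-9,144,-24,0],[15,-12,192,-32,0],[15,-15,240,-40,0]]' | head -1
python3 inch.py '[[15,-3,48,-8,0],[15,-6,96,-16,0],[15,-9,144,-24,0],[15,-12,192,-32,0],[15,-12,192,-32,0]]' | head -1
cat > seat.py <<'E'
# target: tcp at seat coords (a,b,c); prints tool delta and orientation error in seat frame
from workcell import robot, optics, readout
from h import *
import sys
O=np.array([605.5,196.5,64.]);yw=np.radians(-14.7);s=np.radians(35)
z=np.array([-np.sin(s)*np.cos(yw),-np.sin(s)*np.sin(yw),np.cos(s)]);x=np.array([np.cos(s)*np.cos(yw),np.cos(s)*np.sin(yw),np.sin(s)]);Q=np.c_[x,np.cross(z,x),z]
if __name__=="__main__":
    st=readout.read_state();r=R.from_rotvec(st["ee_rot"]).as_matrix();p=st["position"]
    want=np.c_[Q[:,1],Q[:,0],-Q[:,2]]  # tool x=seat y, tool y=seat x
    print("q",st["q"].round(3),"p",p.round(1),"rot err (tool axes)",R.from_matrix(r.T@want).as_rotvec().round(4),"tcp in seat",(Q.T@(p-O)).round(1),"F",st["contact_force"].round(1),"grip",st["grip_width"].round(1))
    if len(sys.argv)>3:print("tool delta",(r.T@(O+Q@np.array(list(map(float,sys.argv[1:4])))-p)).round(1))
E
python3 seat.py 0 0 160
```

```text
time_s: 16.25
time_s: 16.75Traceback (most recent call last):
  File "seat.py", line 10, in <module>
    print("q",st["q"].round(3),"p",p.round(1),"rot err (tool axes)",R.from_matrix(r.T@want).as_rotvec().round(4),"tcp in seat",(Q.T@(p-O)).round(1),"F",st["contact_force"].round(1),"grip",st["grip_width"].round(1))
                                                                                                                                                                                            ^^^^^^^^^^^^^^^^^^^^^^
AttributeError: 'float' object has no attribute 'round'
```

```bash
sed -i 's/st\["grip_width"\].round(1)/round(st["grip_width"],1)/' seat.py; python3 seat.py 0 0 160
```

```text
q [-0.455  0.806  0.127  0.116  1.612 -0.143] p [ 907.7 -285.7  640.8] rot err (tool axes) [-0.005  -0.0033 -0.0154] tcp in seat [ 670.5 -389.8  234.6] F [-0.7  0.3 -0.5] grip 21.9
tool delta [ 379.1 -676.1   79.3]
```

The tilt is now right to within about 0.006 rad. I'll bring the holder over the seat.

```bash
python3 inch.py '[[15,22,-41,1,-0.015],[15,45,-82,2,-0.015],[15,67,-123,3,-0.015],[15,90,-164,4,-0.015],[15,113,-205,5,-0.015]]' | head -1
python3 inch.py '[[15,22,-41,1,0],[15,45,-82,2,0],[15,67,-123,3,0],[15,90,-164,4,0],[15,113,-205,5,0]]' | head -1
python3 inch.py '[[15,22,-41,1,0],[15,45,-82,2,0],[15,67,-123,3,0],[15,90,-164,4,0],[15,113,-205,5,0]]' | head -1
python3 seat.py -20 0 150
```

```text
time_s: 17.25
time_s: 17.75
time_s: 18.25
q [ 0.183 -0.313  2.065 -0.323  0.853  0.586] p [531.3 151.1 296. ] rot err (tool axes) [-0.0043 -0.0041 -0.0013] tcp in seat [ 83.7 -62.7 224.6] F [ 0.1  0.2 -1.5] grip 22.3
tool delta [  62.3 -103.5   75.3]
```

```bash
python3 inch.py '[[15,21,-35,0,0],[15,42,-70,0,0],[15,62,-104,0,0],[15,62,-104,40,0],[15,62,-104,75,0]]' | head -2;  python3 inch.py '[[15,0,0,0,0]]' | head -1; python3 seat.py 0 0 75; python3 snap.py e wrist side scene
python3 - <<'E'
import cv2,numpy as np
c=np.zeros((600,800,3),np.uint8)
c[:420,:560]=cv2.imread("pics/wrist_e.png")
c[420:600,560:800]=cv2.resize(cv2.imread("pics/side_e.png")[130:220,205:325],None,fx=2,fy=2,interpolation=2)
cv2.imwrite("pics/c4.png",c)
E
```

```text
time_s: 18.75
position: [506.6, 223.1, 175.5]
time_s: 18.85
q [ 0.356 -0.116  2.142 -0.542  0.681  0.963] p [505.3 220.2 171. ] rot err (tool axes) [-0.0122  0.0007  0.0012] tcp in seat [-22.9  -2.5 146.7] F [-1.  -0.1 -2. ] grip 22.4
tool delta [ 2.5 23.8 71.4]
```

View pics/c4.png

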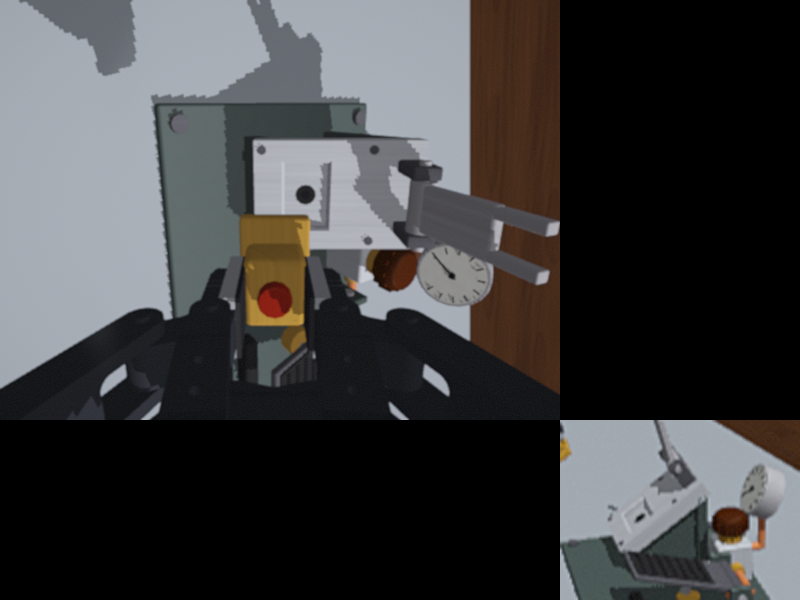

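The wrist view shows the holder square between the pads with its red tip at (275,300). The pocket hole is at (305,195), and the clamp is open to the right. I'll refine the hole and the holder's place in the hand.

```bash
cat > ref.py <<'E'
import pickle
from h import *
from seat import Q,O
from workcell import robot, optics, readout
E=pickle.load(open("pics/wrist_e.pkl","rb"));B=pickle.load(open("pics/wrist_b.pkl","rb"));D=optics.camera_model("side")
im=cv2.imread("pics/wrist_e.png");g=im[175:215,285:325].astype(int).max(2);v,u=np.nonzero(g<70)
hole=(u.mean()+285,v.mean()+175);print(hole,len(u))
print("BE",tri([B,E],[(522.3,287.8),hole]),"BED",tri([B,E,D],[(522.3,287.8),hole,(244.75,178.75)]))
h=tri([B,E],[(522.3,287.8),hole])[0]
i=im.astype(int);m=(i[...,2]>90)&(i[...,1]<.4*i[...,2])&(np.arange(560)<330)[None]&(np.arange(560)>240)[None];v,u=np.nonzero(m);tip=(u.mean(),v.mean());print("tip px",tip,len(u))
s=readout.read_state();T=s["position"];r=R.from_rotvec(s["ee_rot"]).as_matrix()
# in tool frame: holder tip at depth c behind TCP: solve for tool x,y with z_tool = -(35.5-12-2)
for zt in(-19,-22,-25):
    q=least_squares(lambda a:proj(E,T+r@np.array([a[0],a[1],zt]))[0]-tip,[0,0.]).x;print("tip in tool",zt,q.round(2))
print("hole in tool",(r.T@(h-T)).round(1), "assumed",(r.T@(O-T)).round(1))
zf=5.
for p in[(241,216),(309,217)]:
    for zf in (4,6): print("flange corner top -x side",p,zf,least_squares(lambda a:proj(E,T+r@np.array([a[0],a[1],zf]))[0]-p,[0,0.]).x.round(1))
# mouth corners
for p in[(281,161),(329,161),(329,230)]:
    print(p,least_squares(lambda a:proj(E,h+Q@np.array([a[0],a[1],7]))[0]-p,[0,0.]).x.round(1))
E
python3 ref.py; python3 -c "
import cv2;im=cv2.imread('pics/wrist_e.png')[130:330,220:440];cv2.imwrite('pics/e2.png',cv2.resize(im,(660,600),interpolation=2))"
```

```text
(np.float64(305.02564102564105), np.float64(194.1965811965812)) 234
BE (array([604.21187419, 195.88025727,  64.76963735]), np.float64(0.1714061508853888)) BED (array([604.82220035, 195.76379451,  64.29524349]), np.float64(1.5795960997721181))
tip px (np.float64(273.1328), np.float64(302.3808)) 625
tip in tool -19 [-0.13 -5.35]
tip in tool -22 [ 1.59 -5.32]
tip in tool -25 [ 3.31 -5.3 ]
hole in tool [ -0.8  18.1 149.5] assumed [1.000e-01 1.860e+01 1.507e+02]
flange corner top -x side (241, 216) 4 [ 25.1 -18.4]
flange corner top -x side (241, 216) 6 [ 24.5 -18.6]
flange corner top -x side (309, 217) 4 [24.8  8.6]
flange corner top -x side (309, 217) 6 [24.2  8.8]
(281, 161) [-19.3  27.2]
(329, 161) [16.7 27.3]
(329, 230) [ 19.  -27.3]
```

View pics/e2.png

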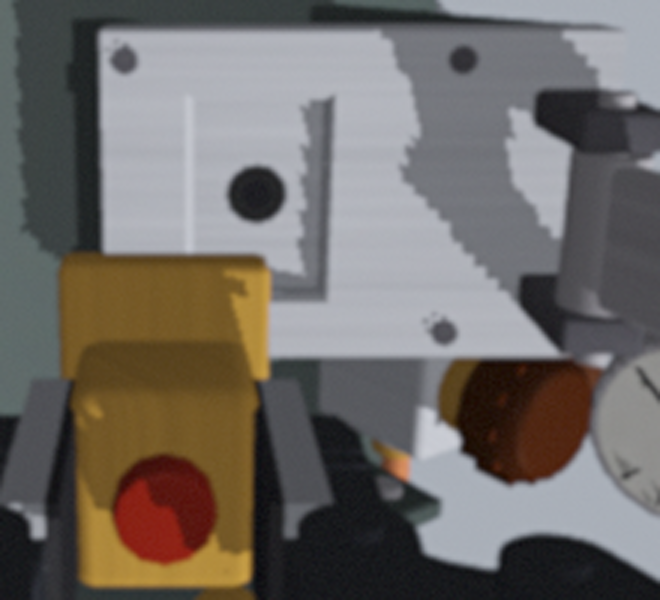

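The arm was still settling during that picture, so I'll redo the in-hand numbers with the fixed camera-to-tool transform.

```bash
cat > ref2.py <<'E'
import pickle,sys
from h import *
from seat import Q
from workcell import robot, optics, readout
s=readout.read_state();A=np.eye(4);A[:3,:3]=R.from_rotvec(s["ee_rot"]).as_matrix();A[:3,3]=s["position"]
CT=np.array(optics.camera_model("wrist")["camera_from_world"])@A  # cam from tool
E=pickle.load(open("pics/wrist_e.pkl","rb"));TE=np.linalg.inv(np.array(E["camera_from_world"]))@CT
T=TE[:3,3];r=TE[:3,:3];print("tool at picture",T.round(1))
f=lambda p,z:least_squares(lambda a:proj(E,T+r@np.array([a[0],a[1],z]))[0]-p,[0,0.]).x.round(2)
for z in(-19,-22,-25):print("tip",z,f((273.1,302.4),z))
for z in(2,5): print("flange top corners",z,f((240.5,216),z),f((309,217),z))
h=np.array([604.5,195.8,64.5]);print("hole in tool at picture",(r.T@(h-T)).round(1))
want=np.c_[Q[:,1],Q[:,0],-Q[:,2]];print("rot err pic",R.from_matrix(r.T@want).as_rotvec().round(4))
n=A[:3,:3];print("now",A[:3,3].round(1),"hole in tool now",(n.T@(h-A[:3,3])).round(1),R.from_matrix(n.T@want).as_rotvec().round(4))
E
python3 ref2.py
```

```text
tool at picture [505.4 220.2 171. ]
tip -19 [-0.79 -0.72]
tip -22 [ 0.91 -0.72]
tip -25 [ 2.61 -0.71]
flange top corners 2 [ 26.26 -13.94] [25.86 13.73]
flange top corners 5 [ 25.36 -14.22] [24.95 14.03]
hole in tool at picture [  1.7  24.3 145.5]
rot err pic [-0.0122  0.0008  0.0011]
now [507.4 221.5 177.2] hole in tool now [ -0.8  18.2 149.8] [-0.0038 -0.0043 -0.0013]
```

The holder is centred in the grip and the tool has now settled. I'll go in along the pocket axis, stopping 20 mm short.

```bash
python3 inch.py '[[15,-1,19,45,0],[15,-1,19,80,0],[15,-1,19,105,0],[15,-1,19,115,0],[15,-1,19,115,0]]'; python3 inch.py '[[15,0,0,0,0],[15,0,0,0,0],[15,0,0,0,0]]'|head -1; python3 seat.py 0 0 15; python3 snap.py f wrist
python3 - <<'E'
import pickle
from h import *
from workcell import robot, optics, readout
s=readout.read_state();r=R.from_rotvec(s["ee_rot"]).as_matrix();print("hole in tool",(r.T@(np.array([604.5,195.8,64.5])-s["position"])).round(1))
im=cv2.imread("pics/wrist_f.png")[130:330,180:400];cv2.imwrite("pics/f2.png",cv2.resize(im,(660,600),interpolation=2))
E
```

```text
time_s: 19.5
position: [585.6, 200.0, 92.8]
ee_rot: [2.073, 1.6, 0.504]
contact_force: [-1.3, 0.2, -0.6]
grip_width: 21.8
grasp_force: 79.3
time_s: 19.8
q [ 0.263  0.161  2.032 -0.638  0.488  1.019] p [585.5 200.6  93.7] rot err (tool axes) [-0.0032 -0.0047 -0.0004] tcp in seat [ 0.3 -1.1 36. ] F [-1.3 -0.6 -1.3] grip 22.2
tool delta [ 1.  -0.3 21. ]
hole in tool [ 0.1 -0.3 34.9]
```

View pics/f2.png

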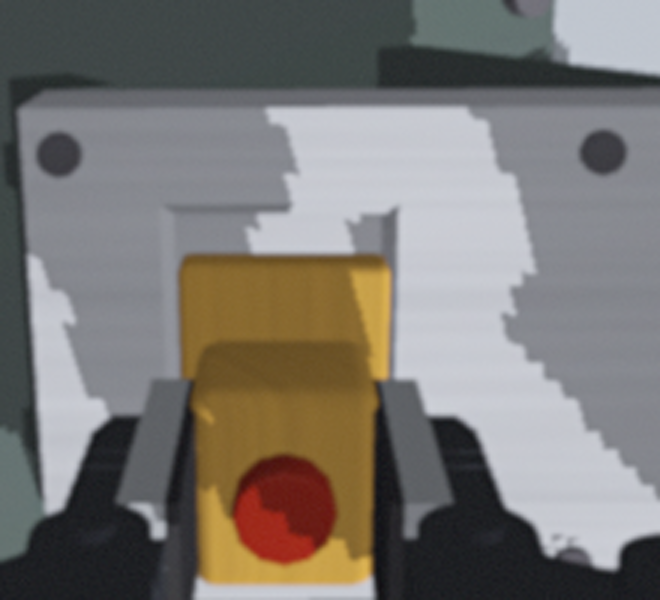

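The flange's front edge runs from (240,216) to (311,216), and the pocket mouth's from (234,199) to (313,199). I'll compare them in the tool frame.

Run:
```python
import pickle
from h import *
from workcell import robot, optics, readout
E=pickle.load(open("pics/wrist_f.pkl","rb"))
s=readout.read_state();A=np.eye(4);A[:3,:3]=R.from_rotvec(s["ee_rot"]).as_matrix();A[:3,3]=s["position"]
CT=np.array(optics.camera_model("wrist")["camera_from_world"])@A
TE=np.linalg.inv(np.array(E["camera_from_world"]))@CT;T=TE[:3,3];r=TE[:3,:3]
f=lambda p,z:least_squares(lambda a:proj(E,T+r@np.array([a[0],a[1],z]))[0]-p,[0,0.]).x.round(2)
for z in(27,28,29):print("mouth",z,f((234.3,199),z),f((312.7,199),z))
for z in(5.6,6.6,7.6):print("flange",z,f((240,215.7),z),f((310.5,215.7),z))
```

```text
mouth 27 [ 27.1  -18.95] [27.13 17.71]
mouth 28 [ 26.85 -19.06] [26.88 17.81]
mouth 29 [ 26.6  -19.16] [26.63 17.92]
flange 5.6 [ 25.31 -14.45] [25.33 14.72]
flange 6.6 [ 25.01 -14.54] [25.03 14.82]
flange 7.6 [ 24.71 -14.64] [24.74 14.92]
```

```bash
python3 inch.py '[[15,-0.8,-0.7,5,0],[15,-0.8,-0.7,9,0],[15,-0.8,-0.7,12,0],[15,-0.8,-0.7,14,0],[15,-0.8,-0.7,16,0]]'; python3 seat.py; python3 inch.py '[[15,0,0,1,0],[15,0,0,2,0],[15,0,0,3,0],[15,0,0,4,0],[15,0,0,4,0]]'; python3 seat.py
```

```text
time_s: 20.35
position: [593.4, 197.1, 78.2]
ee_rot: [2.073, 1.601, 0.503]
contact_force: [0.9, -0.3, -1.8]
grip_width: 22.1
grasp_force: 79.3
q [ 0.252  0.203  2.019 -0.662  0.462  1.039] p [593.4 197.1  78.2] rot err (tool axes) [-0.0056 -0.0032 -0.0004] tcp in seat [-1.6 -2.5 18.4] F [ 0.9 -0.3 -1.8] grip 22.1
time_s: 20.85
position: [595.4, 196.7, 75.6]
ee_rot: [2.073, 1.6, 0.503]
contact_force: [-5.0, -0.1, 3.4]
grip_width: 22.1
grasp_force: 80.2
q [ 0.25   0.212  2.015 -0.668  0.458  1.044] p [595.4 196.7  75.6] rot err (tool axes) [-0.0052 -0.003  -0.0003] tcp in seat [-1.4 -2.4 15.2] F [-5.  -0.1  3.4] grip 22.1
```

```bash
python3 inch.py '[[15,0,0,0.7,0],[15,0,0,1.4,0],[15,0,0,1.4,0]]'|head -4; python3 seat.py
```

```text
time_s: 21.15
position: [595.5, 196.5, 75.4]
ee_rot: [2.073, 1.6, 0.501]
contact_force: [-19.1, -1.0, 17.9]
q [ 0.251  0.213  2.014 -0.67   0.459  1.046] p [595.5 196.5  75.4] rot err (tool axes) [-0.0053 -0.0015 -0.0001] tcp in seat [-1.4 -2.6 14.9] F [-19.1  -1.   17.9] grip 22.0
```

It's firm at 26 N with the TCP 14.9 mm off the floor, the same height at which the part was gripped, so it's home. I'll ease off, open and retreat.

```bash
python3 inch.py '[[15,0,0,-1.2,0],[30,0,0,-1.5,0],[36,0,0,-2,0],[36,0,0,-2,0],[36,0,0,-2,0]]'; python3 inch.py '[[38,0,0,-6,0],[40,0,0,-25,0],[40,0,0,-60,0],[40,0,0,-100,0],[40,0,0,-140,0]]'; python3 inch.py '[[40,0,0,0,0],[40,0,0,0,0],[40,0,0,0,0]]' |head -1; python3 seat.py; python3 snap.py g wrist side
python3 - <<'E'
import cv2,numpy as np
c=np.zeros((600,800,3),np.uint8)
c[:420,:560]=cv2.imread("pics/wrist_g.png")
c[420:600,560:800]=cv2.resize(cv2.imread("pics/side_g.png")[130:220,205:325],None,fx=2,fy=2,interpolation=2)
cv2.imwrite("pics/c5.png",c)
E
```

```text
time_s: 21.65
position: [595.4, 196.7, 75.8]
ee_rot: [2.073, 1.6, 0.504]
contact_force: [0.6, -0.3, -0.9]
grip_width: 35.7
grasp_force: 0.0
time_s: 22.15
position: [516.8, 216.5, 191.8]
ee_rot: [2.074, 1.601, 0.503]
contact_force: [0.8, 0.3, 0.2]
grip_width: 39.6
grasp_force: 0.0
time_s: 22.45
q [ 0.338 -0.127  2.115 -0.513  0.7    0.914] p [517.6 216.1 189.7] rot err (tool axes) [-0.0068 -0.0024 -0.0001] tcp in seat [ -1.7  -3.3 154.6] F [0.2 1.4 0.2] grip 40.3
```

View pics/c5.png

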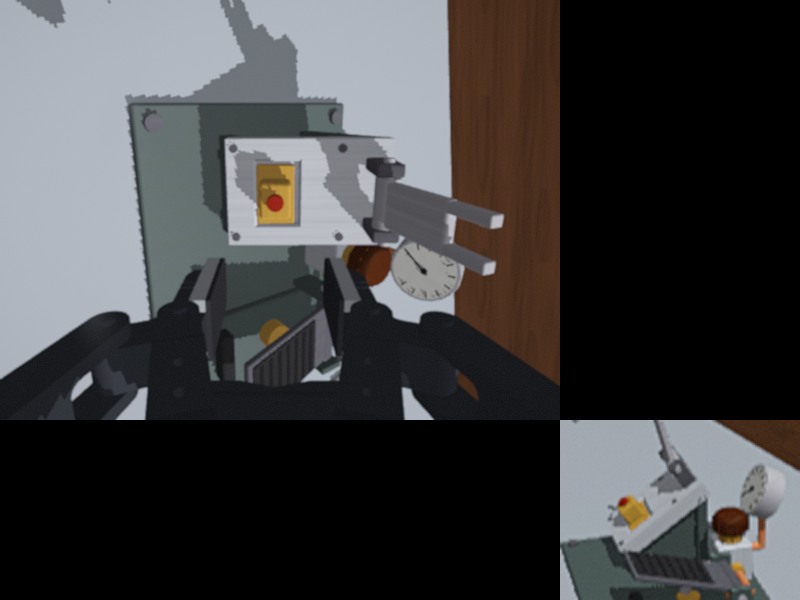

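The view shows the holder seated, with an even gap around the flange and the tip outwards; the side view agrees. Now the treadle: I'll close the fingers and work out the move above the tread point.

```bash
python3 -c "
from workcell import robot, optics, readout
from h import *
s=readout.read_state();r=R.from_rotvec(s['ee_rot']).as_matrix();p=s['position']
C=np.array([547.4,46,77]);g=C+12*np.array([.967,-.254,0])+[0,0,8.3]
print(s['time_s'],p,'above',(r.T@(g+[0,0,40]-p)).round(1),'down',(r.T@[0,0,-1]).round(3),'fwd',(r.T@[.967,-.254,0]).round(3))"
```

```text
22.55 [517.57956897 215.94011602 189.09348791] above [-157.    33.    99.9] down [-0.001 -0.567  0.824] fwd [-0.001  0.823  0.567]
```

```bash
python3 inch.py '[[0,-45,0,0,0],[0,-90,0,0,0],[0,-135,0,0,0],[0,-157,0,0,0],[0,-157,10,30,0]]' | head -2
python3 inch.py '[[0,0,12,35,0],[0,0,23,70,0],[0,0,23,70,0],[0,0,23,70,0]]'
python3 -c "
from workcell import robot, optics, readout
from h import *
s=readout.read_state();r=R.from_rotvec(s['ee_rot']).as_matrix();p=s['position']
g=np.array([559,43,125.3]);print('rest',(r.T@(g-p)).round(1),p,s['contact_force'])"
```

```text
time_s: 23.05
position: [503.5, 55.8, 175.1]
time_s: 23.45
position: [559.0, 43.1, 124.7]
ee_rot: [2.077, 1.602, 0.499]
contact_force: [-0.7, 0.4, 1.3]
grip_width: -0.3
grasp_force: 0.0
rest [-0.1  0.4 -0.5] [558.97993864  43.12781954 124.69660964] [-0.69245561  0.39195883  1.32738896]
```

```bash
python3 inch.py '[[0,0,-5.7,8.2,0],[0,0,-11.4,16.4,0],[0,0,-17,24.6,0],[0,0,-20,28.8,0],[0,0,-20,28.8,0]]' | head -4
python3 inch.py '[[0,0,-1.7,2.5,0],[0,0,-3.4,5,0],[0,0,-5.1,7.4,0],[0,0,-5.7,8.2,0],[0,0,-5.7,8.2,0]]' | head -4
```

```text
time_s: 23.95
position: [558.9, 43.8, 90.8]
ee_rot: [2.074, 1.602, 0.502]
contact_force: [1.0, -0.1, 0.3]
time_s: 24.45
position: [561.3, 43.7, 83.6]
ee_rot: [2.07, 1.599, 0.507]
contact_force: [-3.4, -0.3, 8.3]
```

```bash
python3 inch.py '[[0,0,-3.4,3.5,0],[0,0,-6.8,7,0],[0,0,-10.2,10.5,0],[0,0,-13.6,14,0],[0,0,-16.9,17.5,0]]' | head -4
python3 inch.py '[[0,0,-1,1.5,0],[0,0,-2,3,0],[0,0,-2,3,0]]' | head -4
```

```text
time_s: 24.95
position: [559.3, 44.8, 62.3]
ee_rot: [2.066, 1.597, 0.511]
contact_force: [-48.2, 3.7, 70.6]
time_s: 25.25
position: [562.3, 45.2, 62.8]
ee_rot: [2.06, 1.594, 0.52]
contact_force: [-17.7, 3.6, 37.3]
```

On the stop, with more force than needed. I'll ease up slightly and hold.

```bash
python3 inch.py '[[0,0,0.6,-0.8,0],[0,0,0.9,-1.2,0],[0,0,0.9,-1.2,0],[0,0,0.9,-1.2,0]]' | head -4
python3 inch.py '[[0,0,0,0,0],[0,0,0,0,0],[0,0,0,0,0],[0,0,0,0,0],[0,0,0,0,0]]' | head -4; python3 snap.py hold side
```

```text
time_s: 25.65
position: [562.2, 45.2, 62.9]
ee_rot: [2.062, 1.594, 0.519]
contact_force: [-12.2, 4.3, 30.3]
time_s: 26.15
position: [562.2, 45.2, 62.9]
ee_rot: [2.062, 1.594, 0.519]
contact_force: [-12.4, 4.1, 30.4]
```

```bash
python3 inch.py '[[0,0,0,0,0],[0,0,0,0,0],[0,0,0,0,0],[0,0,0,0,0],[0,0,0,0,0]]' | head -1
python3 inch.py '[[0,0,0,0,0],[0,0,0,0,0],[0,0,0,0,0],[0,0,0,0,0],[0,0,0,0,0]]' | head -1
python3 inch.py '[[0,0,0,0,0],[0,0,0,0,0],[0,0,0,0,0],[0,0,0,0,0],[0,0,0,0,0]]' | head -1
python3 inch.py '[[0,0,0,0,0],[0,0,0,0,0],[0,0,0,0,0],[0,0,0,0,0],[0,0,0,0,0]]' | head -4
python3 -c "
import cv2,numpy as np
a=cv2.imread('pics/side0.png').astype(int);b=cv2.imread('pics/side_hold.png').astype(int)
d=np.abs(a-b).max(2)[110:165,240:275];print('clamp region changed px',(d>40).sum(),'of',d.size)
print(a[130:133,255:262].mean(2),b[130:133,255:262].mean(2))"
```

```text
time_s: 26.7
time_s: 27.2
time_s: 27.7
time_s: 28.2
position: [562.3, 45.2, 62.9]
ee_rot: [2.062, 1.594, 0.519]
contact_force: [-12.4, 4.1, 30.2]
clamp region changed px 115 of 1925
[[155.33333333 160.66666667 166.33333333 165.         165.66666667
  164.66666667 164.66666667]
 [137.         146.66666667 162.33333333 165.         166.
  165.         165.33333333]
 [138.33333333 143.         158.66666667 166.         164.66666667
  164.33333333 164.        ]] [[171.66666667 172.33333333 172.         173.66666667 172.66666667
  173.         172.33333333]
 [173.33333333 172.         172.33333333 172.66666667 172.66666667
  171.         173.        ]
 [172.66666667 172.66666667 173.66666667 171.33333333 172.66666667
  172.         172.        ]]
```

Held for over 2.5 s on the stop, and the clamp arm has left its open place. I'll lift straight up.

```bash
python3 inch.py '[[0,0,4,-6,0],[0,0,9,-13,0],[0,0,14,-20,0],[0,0,19,-27,0],[0,0,26,-37,0]]' | head -4
python3 inch.py '[[0,0,17,-25,0],[0,0,40,-58,0],[0,0,60,-87,0],[0,0,60,-87,0],[0,0,60,-87,0]]' | head -4
python3 inch.py '[[0,0,0,0,0],[0,0,0,0,0],[0,0,0,0,0],[0,0,0,0,0],[0,0,0,0,0]]' | head -4
python3 snap.py end side scene
python3 -c "
import cv2,numpy as np
for n,ref in(('side','pics/side_g.png'),('side','pics/side_hold.png'),('scene','pics/scene0.png')):
    a=cv2.imread(ref).astype(int);b=cv2.imread(f'pics/{n}_end.png').astype(int);d=np.abs(a-b).max(2)>40
    if n=='side': print(ref,'holder',d[165:180,232:250].sum(),'clamp',d[115:165,243:275].sum(),'treadle',d[192:216,238:300].sum(),'beaker/cap/spanner',d[245:375,285:400].sum())
    else: print('scene cap',d[155:182,180:210].sum(),'beaker',d[190:240,160:207].sum(),'spanner',d[222:275,214:262].sum(),'clamp',d[238:305,360:415].sum())
"
```

```text
time_s: 28.7
position: [554.5, 44.6, 99.7]
ee_rot: [2.076, 1.603, 0.499]
contact_force: [-0.3, 0.3, -0.6]
time_s: 29.2
position: [555.6, 44.4, 206.8]
ee_rot: [2.073, 1.601, 0.503]
contact_force: [-0.9, -0.0, -0.4]
time_s: 29.7
position: [555.9, 44.3, 206.2]
ee_rot: [2.074, 1.601, 0.503]
contact_force: [-0.2, 0.6, 0.3]
pics/side_g.png holder 0 clamp 324 treadle 5 beaker/cap/spanner 0
pics/side_hold.png holder 240 clamp 402 treadle 341 beaker/cap/spanner 0
scene cap 0 beaker 0 spanner 0 clamp 165
```

The treadle and holder look as they did after seating, and the bystanders haven't changed. Handing in.

```bash
python3 -c "
from workcell import robot, optics, readout
print(robot.hand_in())"
```

```text
the job is handed in; nothing more can be done
None
```

The job is handed in at about 30 s, but no verdict came back: the holder is seated in the pocket, tip outwards, and let go; the treadle was held on its stop for over 2.5 s with the clamp moving, then sprang back up; and the images show the beaker, cap and spanner unmoved. One press peaked briefly at about 85 N, through the fingertips.

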